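# File the rough shoulder of a plaster plaque

## Robot

A 6-joint arm with a two-finger parallel gripper is mounted at the origin on the work surface. World frame = base frame: x ahead of the robot, y to its left, z up, the work surface at z = 0. Lengths are in m, angles in rad, forces in N, time in s.
With the tool pointing down it reaches from about 0.425 to 0.95 m from the base axis. Payload 3.5 kg.
Tool frame: the origin (TCP) lies between the finger pads; the fingertips stand 14 mm ahead of it and the grasp point (between the pads) lies 5 mm behind it; z points along the fingers, y is the line along which they close (so a half turn about z gives the same grasp; the last joint's range is limited). The gripper opens to 85 mm and grips with 20 to 120 N. Pads are 22 mm wide; open, the fingers measure 114 mm over their backs; the gripper's body (76 mm by 85 mm) begins 54 mm behind the grasp point. The pads swing forward as they close: fully open they stand 13 mm farther back than shut.
Start: joints at [1.119, 0.286, 1.577, -0, 1.279, -0.15], TCP at [0.201, 0.644, 0.212] pointing down, gripper open.
Joint ranges: [-2.77, 2.77], [-0.9, 2.22], [0.21, 2.48], [-1.53, 4.67], [0.24, 2.81], [-2.84, 2.84]. Speed limits (rad/s): [2.79, 2.79, 3.14, 3.14, 3.14, 3.14].

## Interface

Orientations are given as a unit quaternion [x, y, z, w].
In Python, from plant import * gives the robot as it stands.
- The arm moves only by the tool step_arm, never from a script. Its argument "commands" is a list of rows, each an object of numbers: "gripper": the gripper's target within -1 to 1 (shut at 1, half-way at 0, fully open at -1); "x", "y", "z": the shift along the tool's x, y, z in mm; "spin": the turn about the tool's z in degrees. A call has exactly 10 rows; each row shifts and turns the commanded pose from where the row before left it, along the tool's axes as they then stand; what a row does not reach is not made up. A row lasts 1/10 s, in which the tool goes at most 50 mm and 8.59 degrees, less where a joint would pass 70% of its speed; a pose out of reach is approached as far as the arm can. A call with a gripper value outside its range is refused whole. The fingers move at their own pace and stop on an object; "force" is the grip in N (left out, the last holds). Time passes only in rows, so rows that do not move let the fingers close, or fill a call up. It gives the time, the measured TCP pose, the force, the opening and the grip force at its end, in the units of the state.
- get_state(): the state, without advancing time (a new reading comes with each control period).
- read_camera(name): name is "scene" or "top" or "wrist"; returns a dict with "color" (400x640x3 uint8, red, green, blue), "z_map" (400x640 float32, m along the optical axis (not along the pixel's ray), 0 where there is no reading), "fx", "fy", "cx", "cy" (pixels), "eye" and "attitude" of the camera in the world; the wrist camera has in their place "mount" (4x4, takes a point from camera to tool coordinates, whose origin is the TCP and whose axes are the flange's). Camera axes: x right, y up, looking along -z (the intrinsics and any distortion apply to the point x, -y, -z); pixel columns grow to the right and rows downward; lengths in m; the calibration is good to about 2 mm. A picture is of the moment at which its call begins: read the wrist's pose just before it.
- sign_off(): hands the job in; it is judged then, once.
The state is a dict: "time": time; "qpos": joint angles; "dq": joint speeds; "joint_efforts": joint torques, N m; "eef_pos": TCP position; "tcp_rot": TCP orientation; "contact_force": force on the tool from outside, world axes, zero at the start; "wrist_torque": the same for the moment, N m; "opening": opening from 0.0 (shut) to 1.0 (fully open); "finger_force": force on a finger pad.
Only numpy, scipy, OpenCV 4.12 (cv2) and the standard library are available. Lean on these libraries where they do the work, as an engineer would, in place of code of your own. Each camera call takes 0.05 s, during which the arm holds its last target. There are 200 camera calls.

## Task

Take the block file from its cork rest and dress the blue-marked sloping shoulder of the plaster plaque with three forward strokes, the file held flat on the slope and pushed straight away from you towards the backstop, from near the front of its length to near the back, pressing lightly. Lift it clear of the plaque on each return: dragging it back would pull the plaque off its backstop. Then lay the file flat on the middle of the cork rest, sole down, let go, and leave everything else on the bench where it is.

Things in the scene. Friction and masses are not known exactly. Their poses are not given: they have to be found in the camera images.
- file_grip (a point): grip point of the loose block file: on a flat sole (see file) stands a pale wooden grip bar 100 mm long, 26 mm wide, flat upright sides, from 12 to 55 mm above the sole's underside; grasp it from above across its 26 mm. This point: mid-length, mid-width, 35 mm above the underside. x along the file (at the start away from the robot within 45 degrees), z out of the grip's top
- file_sole (a point): middle of the underside (the filing face) of the file's sole, 35 mm below file_grip along the file's z; same axes
- file: the loose block file, about 300 g: dark steel sole 160 long, 40 wide, 6 mm thick, a red body 150 x 36 mm on it up to 12 mm above the underside, and the wooden grip bar above; either end may lead; origin and axes as file_sole
- rest: fixed cork pad 210 x 110 x 12 mm on which the file lies at the start and must lie at the end; origin at the middle of its underside, x along its length, z up. It may be on the left or the right, the jig on the other side.
- jig: fixed wooden filing jig: base 200 (x) x 190 (y) x 20 mm, turned up to 15 degrees. x points away from the robot, the forward stroke; z up; origin under the middle. The backstop behind the plaque is 170 mm wide, its face at x = +13 mm, top 70 mm above the bench. Two 12 mm cheeks flank the plaque's foot (inner faces at y = +-79 mm, tops at 50 mm).
- plaque: white house-shaped (gabled) plaster plaque, 150 wide (y), 24 mm thick (x), upright in the jig, a rosette on each face. Origin at the middle of its foot, 34 mm above the bench; eaves 85 and ridge 137.5 mm above that; both shoulders slope 35 degrees. It stands on grey foam: pressed down it sinks 1 mm per 1.5 N after a first 1 to 3 N, at most 12 mm, and springs back.
- shoulder: the sloping shoulder to file, on the plaque's +y (left) side, marked by a blue stripe: a flat face 24 mm across (x, the stroke) and 91 mm down the slope (y). Origin at the middle of the face, on its surface; x level, forward, towards the backstop; y down the slope; z square to the face, outward, 35 degrees from vertical. Moves with the plaque.
- sled (a joint): how far the plaque has been pulled off its backstop towards the robot, m; 0 = against the backstop, up to 0.04. It slides stiffly (about 1.2 N) and stays where left; the backstop holds it against forward pushes.
- bowl: bystander: small loose red bowl 60 mm across, 40 mm high, between jig and rest; origin under its centre
- castblock: bystander: loose white block 70 x 50 x 30 mm; origin under its centre
- spatula: bystander: loose spatula lying on the bench at the left
- mallet: bystander: loose hammer lying on the bench at the right
- tub: bystander: loose orange tub 80 mm across, 60 mm high; origin under its centre

How it is judged:
By the outcome, as a careful person would: the job done as asked, in the order asked, and still so for the second after the job is handed in, with the robot touching nothing.
It also fails if it takes over 59 s, if anything falls off the work surface, if the arm or the gripper's body presses on something with over 40 N, if the wrist force passes 120 N, or if a joint passes its speed limit or range.

## Working session

There is one attempt and no reset: what is moved stays moved. The work goes in short steps, Python scripts to look and compute and a tool call to move; the robot and the scene stay as the last step left them, time stands still between calls to the robot, and variables do not carry over. Pictures are saved under pics/ and viewed, at most 10 in all, crops included, and the job is handed in when it is done.

Besides the shell and the picture viewer there is one more tool, called after ">>>" as name(argument=value, ...), one argument or row to a line, values as JSON. step_arm: Moves the arm, as the interface text tells. Its arguments: {"type":"object","properties":{"commands":{"type":"array"},"force":{"type":"number"}},"required":["commands"]}

```bash
ls; mkdir -p pics; cat > h.py <<'E'
import sys; sys.path.insert(0,'.')
from plant import *
import numpy as np, cv2
from scipy.spatial.transform import Rotation as R
def att(a):
    a=np.array(a,float); return R.from_quat(a).as_matrix() if a.size==4 else a.reshape(3,3)
def cloud(c,M=None,p=None):
    z=c['z_map']; v,u=np.mgrid[0:z.shape[0],0:z.shape[1]]
    X=np.stack([(u-c['cx'])/c['fx']*z,-(v-c['cy'])/c['fy']*z,-z],-1)
    if M is None: M,p=att(c['attitude']),np.array(c['eye'])
    W=X@M.T+p; W[z==0]=np.nan; return W
def save(n,im): cv2.imwrite('pics/'+n,im[...,::-1])
E
python3 - <<'E'
from h import *
s=get_state();print(s)
for n in('scene','top'):
    c=read_camera(n);save(n+'0.png',c['color']);np.save(n,c,allow_pickle=True)
    print({k:v for k,v in c.items() if k not in('color','z_map')})
E
```

```text
pics
{'time': 0.0, 'qpos': array([ 1.11900378e+00,  2.87177329e-01,  1.57817977e+00,  1.50604097e-05,
        1.27859646e+00, -1.50006213e-01]), 'dq': array([ 0.00136726, -0.00091007,  0.0007727 ,  0.0015922 ,  0.00112093,
        0.00017544]), 'joint_efforts': array([-5.31234934e-05, -4.05958951e+01, -2.92633152e+01, -1.36538802e-04,
        5.79039115e-03,  1.65717413e-06]), 'eef_pos': array([0.20029028, 0.64386574, 0.21103795]), 'tcp_rot': array([ 1.50323261e-01,  9.88636194e-01, -1.12527861e-03, -3.56746235e-04]), 'contact_force': array([-0.17270694,  0.41415366, -0.13538477]), 'wrist_torque': array([-0.05419971,  0.03987937,  0.09356286]), 'finger_force': 0.0, 'opening': 1.000545912615786}
{'fx': 373.5321511184083, 'fy': 373.5321511184083, 'cx': 320.04818253906114, 'cy': 200.39205463711508, 'eye': array([1.2035954 , 0.44684624, 0.92058366]), 'attitude': array([0.19135625, 0.35006976, 0.80484121, 0.43939114])}
{'fx': 427.33070250911817, 'fy': 427.33070250911817, 'cx': 319.63935808270486, 'cy': 200.37685913307593, 'eye': array([ 0.25992344, -0.00366158,  1.3945303 ]), 'attitude': array([ 0.06115738, -0.06834844, -0.69334196,  0.71474835])}
```

View pics/scene0.png

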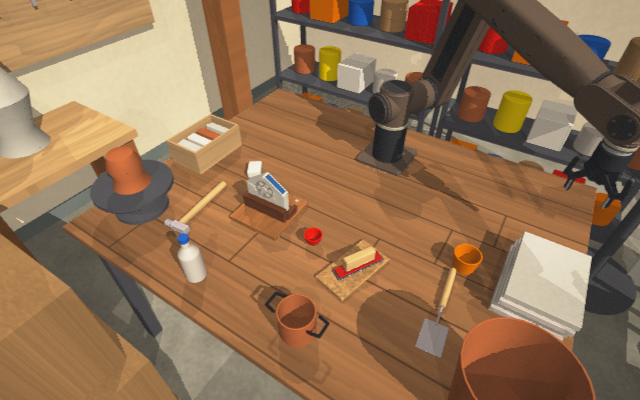

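View pics/top0.png

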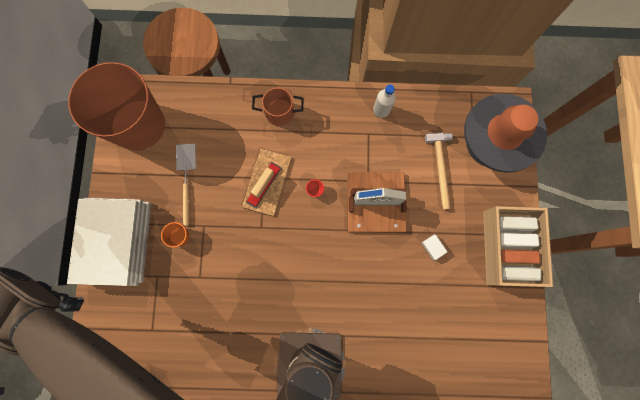

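The scene view shows the file on the cork at about (357,260), the bowl at (313,236) and the jig at (270,205). The top view (up is +x) has the grip at (264,183), cork at (267,182), bowl at (315,188), blue stripe at (370,194) and jig at (377,203).

```bash
python3 - <<'E'
from h import *
def reg(n,f,roi,zr=(-1,9)):
    c=np.load(n+'.npy',allow_pickle=True).item();W=cloud(c);hsv=cv2.cvtColor(c['color'],cv2.COLOR_RGB2HSV).astype(int)
    m=f(hsv)&(W[...,2]>zr[0])&(W[...,2]<zr[1]);k=np.zeros_like(m);u0,u1,v0,v1=roi;k[v0:v1,u0:u1]=1;m&=k
    return m,W,hsv
def rect(P):
    (c,s,a)=cv2.minAreaRect((P[:,:2]*1000).astype(np.float32)); return np.round(c,1),np.round(s,1),round(a,1)
for n,roi,roj in(('top',(235,300,140,225),(335,425,160,245)),('scene',(305,400,230,305),(220,310,150,245))):
    print(n)
    m,W,h=reg(n,lambda h:h[...,0]>=0,roi,(0.045,.09));P=W[m];print('grip',len(P),rect(P),np.median(P,0),P[:,2].max())
    m,W,h=reg(n,lambda h:((h[...,0]<8)|(h[...,0]>172))&(h[...,1]>170),roi);P=W[m];print('red',len(P),rect(P),np.median(P,0))
    m,W,h=reg(n,lambda h:h[...,0]>=0,roi,(0.006,.08));P=W[m];print('cork+',len(P),rect(P),np.median(P,0))
    m,W,h=reg(n,lambda h:(abs(h[...,0]-108)<12)&(h[...,1]>130),roj);P=W[m];print('blue',len(P),rect(P),np.round(P.mean(0),4),P[:,2].min(),P[:,2].max())
    Q=P-P.mean(0);nn=np.linalg.svd(Q)[2];print(nn.round(3))
    m,W,h=reg(n,lambda h:h[...,0]>=0,roj,(0.012,.028));P=W[m];print('base',len(P),rect(P),np.median(P[:,2]))
    m,W,h=reg(n,lambda h:h[...,0]>=0,roj,(0.075,.2));P=W[m];print('plaque',len(P),rect(P),P[:,2].max())
    m,W,h=reg(n,lambda h:h[...,0]>=0,(300,330,175,205) if n=='top' else (300,326,226,248),(0.02,.1));P=W[m];print('bowl',len(P),rect(P),P[:,2].max())
c=np.concatenate([cv2.resize(np.load('top.npy',allow_pickle=True).item()['color'][140:240,230:430],None,fx=4,fy=4)]);save('topcrop.png',c)
E
```

```text
top
grip 280 (array([562.7, 173.3]), array([27. , 99.7]), 61.4) [0.56049563 0.17217846 0.06510468] 0.0735168054715809
red 196 (array([563.4, 172.1]), array([ 35.6, 149.1]), 60.7) [0.53942552 0.16914392 0.02315281]
cork+ 2031 (array([577. , 161.2]), array([286.5, 209.5]), 2.2) [0.56978293 0.16228412 0.01309324]
blue 102 (array([ 518.2, -164.1]), array([15.3, 58.5]), 0.2) [ 0.5188 -0.1644  0.1461] 0.12379471115129581 0.1672708554392457
[[-0.017  0.82  -0.572]
 [-0.991  0.061  0.116]
 [-0.13  -0.569 -0.812]]
base 2508 (array([ 499.1, -226.8]), array([241. , 244.9]), 1.8) 0.018900014988696312
plaque 610 (array([ 517.5, -199.1]), array([151.1,  41.8]), 84.4) 0.1770677230510136
bowl 128 (array([552.5,   5.4]), array([55.8, 57.7]), 49.1) 0.04524231082951635
scene
grip 420 (array([647.4, 155.5]), array([ 52.8, 266.6]), 79.0) [0.57668417 0.17000496 0.06598954] 0.08997723533747648
red 467 (array([574.1,  92.3]), array([137. , 269.3]), 7.1) [0.55679608 0.12245051 0.02474617]
cork+ 2394 (array([594.9, 156.1]), array([297.1, 255.8]), 34.5) [0.58784253 0.16430907 0.01444716]
blue 83 (array([ 517.6, -165.6]), array([14.6, 61.9]), 2.1) [ 0.518  -0.1648  0.1473] 0.1239148938567246 0.16917661111726523
[[ 0.043 -0.809  0.587]
 [-0.976 -0.159 -0.147]
 [-0.212  0.566  0.796]]
base 1383 (array([ 490.3, -291.4]), array([612.9, 246.2]), 72.8) 0.020709463414167684
plaque 833 (array([ 525. , -199.7]), array([ 44.1, 152.7]), 0.5) 0.17302930342463907
bowl 179 (array([552.3,   3.7]), array([55.9, 55.8]), 64.9) 0.044880754365341335
```

View pics/topcrop.png

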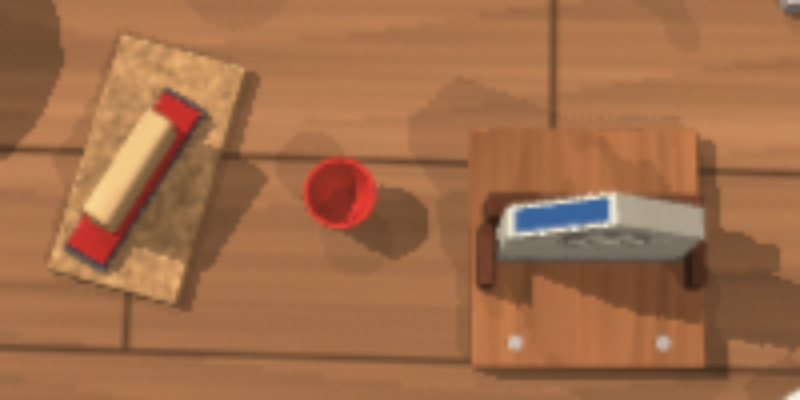

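>>> step_arm(
  commands=[
    {"gripper":-1,"y":-50},
    {"gripper":-1,"y":-50},
    {"gripper":-1,"y":-50},
    {"gripper":-1,"y":-50},
    {"gripper":-1,"y":-50},
    {"gripper":-1,"y":-50},
    {"gripper":-1,"y":-50},
    {"gripper":-1,"y":-50},
    {"gripper":-1,"y":-50},
    {"gripper":-1,"y":-50},
  ],
  force=60,
)

```text
invalid input
```

```bash
python3 - <<'E'
from h import *
s=get_state();print(s['time'],s['qpos'].round(3),s['eef_pos'].round(4),R.from_quat(s['tcp_rot']).as_matrix().round(4),s['dq'].round(2))
def ray(n,u,v,z):
    c=np.load(n+'.npy',allow_pickle=True).item();d=att(c['attitude'])@np.array([(u-c['cx'])/c['fx'],-(v-c['cy'])/c['fy'],-1]);e=np.array(c['eye']);return e+d*(z-e[2])/d[2]
f=lambda L,z:np.array([ray('top',230+u/4-.375,140+v/4-.375,z) for u,v in L])
for L,z in(([(123,33),(245,70),(180,305),(50,268)],.012),([(472,128),(697,128),(705,367),(475,367)],.02),([(515,343),(663,343)],.02)):
    P=f(L,z)[:,:2]*1000;print(P.round(1).tolist(),P.mean(0).round(1),[round(np.degrees(np.arctan2(*(P[(i+1)%len(P)]-P[i])[::-1])),1) for i in range(len(P))])
E
```

```text
0.1 [ 1.119  0.287  1.578  0.     1.279 -0.15 ] [0.2003 0.6439 0.2112] [[-9.548e-01  2.972e-01 -9.000e-04]
 [ 2.972e-01  9.548e-01 -1.900e-03]
 [ 3.000e-04 -2.100e-03 -1.000e+00]] [-0.  0. -0. -0. -0.  0.]
[[689.7, 190.3], [660.8, 86.6], [460.5, 131.4], [487.8, 239.1]] [574.7 161.9] [np.float64(-105.5), np.float64(167.4), np.float64(75.8), np.float64(-13.6)]
[[614.9, -103.9], [621.0, -290.8], [421.9, -295.9], [416.2, -109.7]] [ 518.5 -200.1] [np.float64(-88.1), np.float64(-178.5), np.float64(91.8), np.float64(1.7)]
[[436.7, -141.8], [440.4, -261.9]] [ 438.6 -201.9] [np.float64(-88.2), np.float64(91.8)]
```

>>> step_arm(
  commands=[
    {"gripper":-1,"x":0,"y":-50,"z":0,"spin":0},
    {"gripper":-1,"x":0,"y":-50,"z":0,"spin":0},
    {"gripper":-1,"x":0,"y":-50,"z":0,"spin":0},
    {"gripper":-1,"x":0,"y":-50,"z":0,"spin":0},
    {"gripper":-1,"x":0,"y":-50,"z":0,"spin":0},
    {"gripper":-1,"x":0,"y":-50,"z":0,"spin":0},
    {"gripper":-1,"x":0,"y":-50,"z":0,"spin":0},
    {"gripper":-1,"x":0,"y":-50,"z":0,"spin":0},
    {"gripper":-1,"x":0,"y":-50,"z":0,"spin":0},
    {"gripper":-1,"x":0,"y":-50,"z":0,"spin":0},
  ],
  force=60,
)

```text
time: 1.1
eef_pos: [0.0705, 0.2254, 0.218]
tcp_rot: [0.151, 0.988, -0.022, -0.004]
contact_force: [-0.3, 0.2, -0.5]
opening: 0.997
finger_force: 0.0
```

```bash
python3 - <<'E'
from h import *
s=get_state();print(s['time'],s['qpos'].round(3),s['eef_pos'].round(4),R.from_quat(s['tcp_rot']).as_matrix().round(4),s['dq'].round(2))
E
```

```text
1.1 [ 0.848 -0.895  2.485 -0.017  1.592 -0.419] [0.0705 0.2254 0.218 ] [[-9.542e-01  2.988e-01 -1.390e-02]
 [ 2.992e-01  9.533e-01 -4.170e-02]
 [ 8.000e-04 -4.400e-02 -9.990e-01]] [ 0.03 -0.01  0.   -0.11  0.2   0.03]
```

>>> step_arm(
  commands=[
    {"gripper":-1,"x":-48,"y":10,"z":0,"spin":0},
    {"gripper":-1,"x":-48,"y":10,"z":0,"spin":0},
    {"gripper":-1,"x":-48,"y":10,"z":0,"spin":0},
    {"gripper":-1,"x":-48,"y":10,"z":0,"spin":0},
    {"gripper":-1,"x":-48,"y":10,"z":0,"spin":0},
    {"gripper":-1,"x":-48,"y":10,"z":0,"spin":0},
    {"gripper":-1,"x":-48,"y":10,"z":0,"spin":0},
    {"gripper":-1,"x":-48,"y":10,"z":0,"spin":0},
    {"gripper":-1,"x":-48,"y":10,"z":0,"spin":5.5},
    {"gripper":-1,"x":-48,"y":10,"z":0,"spin":6},
  ],
)

```text
time: 2.1
eef_pos: [0.5595, 0.1746, 0.2138]
tcp_rot: [0.25, 0.968, -0.02, -0.001]
contact_force: [0.6, 1.0, -0.0]
opening: 0.997
finger_force: 0.0
```

```bash
cat >> h.py <<'E'
def go(tgt,yaw=None):
    s=get_state();M=R.from_quat(s['tcp_rot']).as_matrix()
    print('t',round(s['time'],2),'q',s['qpos'].round(3),'p',s['eef_pos'].round(4),'F',s['contact_force'].round(1),'open',round(s['opening'],3),'\ntool',M.T.round(3).tolist())
    print('shift mm',(M.T@(np.array(tgt)-s['eef_pos'])*1000).round(1))
    a=np.degrees(np.arctan2(M[1,0],M[0,0])); print('yaw x',a.round(1)); 
    if yaw is not None: print('spin',((a-yaw+180)%360-180).round(1))
E
python3 - <<'E'
from h import *
go([.563,.1727,.045],151)
s=get_state();c=read_camera('wrist');save('w1.png',c['color']);M=np.array(c['mount']);T=np.eye(4);T[:3,:3]=R.from_quat(s['tcp_rot']).as_matrix();T[:3,3]=s['eef_pos'];G=T@M
W=cloud(c,G[:3,:3],G[:3,3]);h=cv2.cvtColor(c['color'],cv2.COLOR_RGB2HSV).astype(int);print(M.round(3).tolist())
near=(abs(W[...,0]-.563)<.12)&(abs(W[...,1]-.17)<.12)
for n,m in(('grip',near&(W[...,2]>.05)&(W[...,2]<.085)),('red',near&((h[...,0]<8)|(h[...,0]>172))&(h[...,1]>170))):
    P=W[m];r=cv2.minAreaRect((P[:,:2]*1000).astype(np.float32));print(n,len(P),r,np.median(P,0))
E
```

```text
t 2.1 q [ 0.146  0.105  1.784 -0.038  1.27  -0.907] p [0.5595 0.1746 0.2138] F [ 0.6  1.  -0. ] open 0.997 
tool [[-0.875, 0.485, -0.008], [0.485, 0.874, -0.04], [-0.012, -0.038, -0.999]]
shift mm [ -2.6   6.7 168.7]
yaw x 151.0
spin 0.0
[[-0.001, 0.965, 0.263, 0.066], [1.0, 0.001, -0.0, 0.001], [-0.0, 0.263, -0.965, -0.16], [0.0, 0.0, 0.0, 1.0]]
grip 1942 ((564.8233642578125, 172.0850830078125), (25.591148376464844, 100.17218017578125), 60.65812683105469) [0.5609153  0.17408665 0.06534908]
red 1197 ((564.2030029296875, 172.102783203125), (110.452880859375, 139.20071411132812), 26.194395065307617) [0.52190017 0.1930452  0.02262754]
```

>>> step_arm(
  commands=[
    {"gripper":-1,"x":-4,"y":7,"z":35,"spin":0},
    {"gripper":-1,"x":0,"y":0,"z":40,"spin":0.3},
    {"gripper":-1,"x":0,"y":0,"z":40,"spin":0},
    {"gripper":-1,"x":0,"y":0,"z":30,"spin":0},
    {"gripper":-1,"x":0,"y":0,"z":16,"spin":0},
    {"gripper":-1,"x":0,"y":0,"z":7,"spin":0},
    {"gripper":-1,"x":0,"y":0,"z":0,"spin":0},
    {"gripper":1,"x":0,"y":0,"z":0,"spin":0},
    {"gripper":1,"x":0,"y":0,"z":0,"spin":0},
    {"gripper":1,"x":0,"y":0,"z":0,"spin":0},
  ],
  force=80,
)

```text
time: 3.15
eef_pos: [0.5637, 0.1723, 0.0482]
tcp_rot: [0.251, 0.968, -0.02, 0.0]
contact_force: [-0.2, -1.0, -0.3]
opening: 0.517
finger_force: 0.0
```

>>> step_arm(
  commands=[
    {"gripper":1,"x":0,"y":0,"z":0,"spin":0},
    {"gripper":1,"x":0,"y":0,"z":0,"spin":0},
    {"gripper":1,"x":0,"y":0,"z":0,"spin":0},
    {"gripper":1,"x":0,"y":0,"z":0,"spin":0},
    {"gripper":1,"x":0,"y":0,"z":-10,"spin":0},
    {"gripper":1,"x":0,"y":0,"z":-25,"spin":0},
    {"gripper":1,"x":0,"y":0,"z":-40,"spin":0},
    {"gripper":1,"x":0,"y":0,"z":-45,"spin":0},
    {"gripper":1,"x":0,"y":0,"z":-45,"spin":0},
    {"gripper":1,"x":0,"y":0,"z":-45,"spin":0},
  ],
)

```text
time: 4.15
eef_pos: [0.5646, 0.1798, 0.2581]
tcp_rot: [0.251, 0.968, -0.021, -0.001]
contact_force: [0.5, 0.1, 0.1]
opening: 0.001
finger_force: 0.0
```

```bash
python3 - <<'E'
from h import *
go([0.35,-.65,.32],130)
s=get_state();c=read_camera('wrist');M=np.array(c['mount'])
print(s['finger_force']);W=cloud(c,M[:3,:3],M[:3,3])*1000;h=cv2.cvtColor(c['color'],cv2.COLOR_RGB2HSV).astype(int)
save('w2.png',c['color'])
near=(abs(W[...,1])<60)&(W[...,2]>-20)&(W[...,2]<60);P=W[near];print(len(P),np.nanpercentile(P,[0,5,50,95,100],axis=0).round(1).tolist())
m=near&((h[...,0]<8)|(h[...,0]>172))&(h[...,1]>150);P=W[m];print('red',len(P),np.percentile(P,[0,50,100],axis=0).round(1).tolist());A=np.c_[P[:,:2],np.ones(len(P))];print(np.linalg.lstsq(A,P[:,2],rcond=None)[0])
E
```

```text
t 4.15 q [ 0.154  0.088  1.721 -0.038  1.351 -0.9  ] p [0.5646 0.1798 0.2581] F [0.5 0.1 0.1] open 0.001 
tool [[-0.874, 0.486, -0.008], [0.486, 0.873, -0.04], [-0.013, -0.039, -0.999]]
shift mm [-216.5 -831.2  -26.5]
yaw x 150.9
spin 20.9
0.0
0 [nan, nan, nan]
  return np.nanmean(a, axis, out=out, keepdims=keepdims)
Traceback (most recent call last):
IndexError: index -1 is out of bounds for axis 0 with size 0
```

View pics/w2.png

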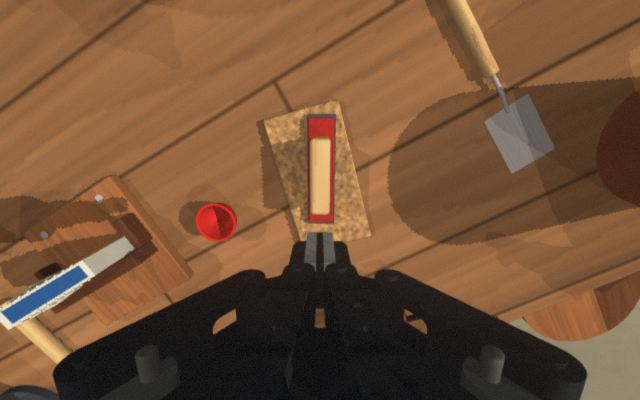

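The wrist view shows the file still lying on the cork, with the grip at about (320,175), and the fingers shut at (319,240). The grasp slipped because I lifted too soon. I'll measure again and retry.

```bash
cat >> h.py <<'E'
def wr(name=None):
    s=get_state();c=read_camera('wrist');M=np.array(c['mount']);T=np.eye(4);T[:3,:3]=R.from_quat(s['tcp_rot']).as_matrix();T[:3,3]=s['eef_pos'];G=T@M
    if name: save(name,c['color'])
    return c,cloud(c,G[:3,:3],G[:3,3]),cv2.cvtColor(c['color'],cv2.COLOR_RGB2HSV).astype(int),M
E
python3 - <<'E'
from h import *
c,W,h,M=wr()
near=(abs(W[...,0]-.563)<.12)&(abs(W[...,1]-.17)<.1)&(np.arange(400)[:,None]<232)
P=W[near&(W[...,2]>.05)&(W[...,2]<.085)];r=cv2.minAreaRect((P[:,:2]*1000).astype(np.float32));print(len(P),r,np.median(P,0))
go([r[0][0]/1000,r[0][1]/1000,.043],r[2]+90)
E
```

```text
1465 ((564.2463989257812, 172.79254150390625), (25.54466438293457, 98.2374496459961), 60.134727478027344) [0.56175083 0.1740975  0.06535245]
t 4.25 q [ 0.155  0.084  1.712 -0.038  1.348 -0.9  ] p [0.5688 0.1807 0.2658] F [-0.4  0.6 -0.5] open -0.0 
tool [[-0.874, 0.486, -0.021], [0.486, 0.873, -0.031], [0.003, -0.037, -0.999]]
shift mm [  4.7  -2.3 223. ]
yaw x 150.9
spin 0.8
```

>>> step_arm(
  commands=[
    {"gripper":-1,"x":5,"y":-2,"z":35,"spin":0.5},
    {"gripper":-1,"x":0,"y":0,"z":35,"spin":0},
    {"gripper":-1,"x":0,"y":0,"z":35,"spin":0},
    {"gripper":-1,"x":0,"y":0,"z":25,"spin":0},
    {"gripper":-1,"x":0,"y":0,"z":15,"spin":0},
    {"gripper":-1,"x":0,"y":0,"z":15,"spin":0},
    {"gripper":-1,"x":0,"y":0,"z":20,"spin":0},
    {"gripper":-1,"x":0,"y":0,"z":20,"spin":0},
    {"gripper":-1,"x":0,"y":0,"z":14,"spin":0},
    {"gripper":-1,"x":0,"y":0,"z":7,"spin":0},
  ],
  force=100,
)

```text
time: 5.25
eef_pos: [0.5568, 0.1721, 0.0346]
tcp_rot: [0.255, 0.967, -0.021, -0.001]
contact_force: [-0.2, -0.2, -0.2]
opening: 0.998
finger_force: 0.0
```

>>> step_arm(
  commands=[
    {"gripper":-1,"x":0,"y":0,"z":0,"spin":0},
    {"gripper":1,"x":0,"y":0,"z":0,"spin":0},
    {"gripper":1,"x":0,"y":0,"z":0,"spin":0},
    {"gripper":1,"x":0,"y":0,"z":0,"spin":0},
    {"gripper":1,"x":0,"y":0,"z":0,"spin":0},
    {"gripper":1,"x":0,"y":0,"z":0,"spin":0},
    {"gripper":1,"x":0,"y":0,"z":0,"spin":0},
    {"gripper":1,"x":0,"y":0,"z":0,"spin":0},
    {"gripper":1,"x":0,"y":0,"z":0,"spin":0},
    {"gripper":1,"x":0,"y":0,"z":0,"spin":0},
  ],
)

```text
time: 6.25
eef_pos: [0.5579, 0.1726, 0.0367]
tcp_rot: [0.255, 0.967, -0.02, -0.0]
contact_force: [0.6, 1.6, 5.8]
opening: 0.27
finger_force: 99.3
```

>>> step_arm(
  commands=[
    {"gripper":1,"x":0,"y":0,"z":-5,"spin":0},
    {"gripper":1,"x":0,"y":0,"z":-10,"spin":0},
    {"gripper":1,"x":0,"y":0,"z":-20,"spin":0},
    {"gripper":1,"x":0,"y":0,"z":-30,"spin":0},
    {"gripper":1,"x":0,"y":0,"z":-35,"spin":0},
    {"gripper":1,"x":0,"y":0,"z":-40,"spin":0},
    {"gripper":1,"x":0,"y":0,"z":-40,"spin":0},
    {"gripper":1,"x":0,"y":0,"z":-40,"spin":0},
    {"gripper":1,"x":0,"y":0,"z":-40,"spin":0},
    {"gripper":1,"x":0,"y":0,"z":-40,"spin":0},
  ],
)

```text
time: 7.25
eef_pos: [0.5599, 0.1837, 0.3363]
tcp_rot: [0.255, 0.967, -0.021, -0.002]
contact_force: [-0.1, -0.2, -2.3]
opening: 0.267
finger_force: 98.3
```

```bash
python3 - <<'E'
from h import *
c,W,h,M=wr('w3.png')
go([0.25,-.75,.34],135)
W=cloud(c,M[:3,:3],M[:3,3])*1000
near=(abs(W[...,1])<60)&(W[...,2]>-20)&(W[...,2]<45)
m=near&((h[...,0]<8)|(h[...,0]>172))&(h[...,1]>150);P=W[m];print('red',len(P),np.percentile(P,[0,50,100],axis=0).round(1).tolist(),np.median(P[:,1]));A=np.c_[P[:,:2],np.ones(len(P))];print(np.linalg.lstsq(A,P[:,2],rcond=None)[0])
print(cv2.minAreaRect(P[:,:2].astype(np.float32)))
E
```

```text
t 7.3 q [ 0.162  0.04   1.616 -0.037  1.491 -0.889] p [0.5627 0.1843 0.3456] F [2.2 0.6 3.6] open 0.266 
tool [[-0.87, 0.494, -0.018], [0.494, 0.869, -0.032], [0.0, -0.037, -0.999]]
shift mm [-189.2 -966.1   40.2]
yaw x 150.4
spin 15.4
red 3140 [[-74.8, -15.4, 10.4], [53.5, 6.1, 13.2], [68.7, 21.1, 20.9]] 6.142181830835504
[-1.02102139e-02 -5.21664701e-02  1.39754543e+01]
((-3.009490966796875, 3.075606346130371), (36.32699203491211, 143.6727294921875), 89.69317626953125)
```

View pics/w3.png

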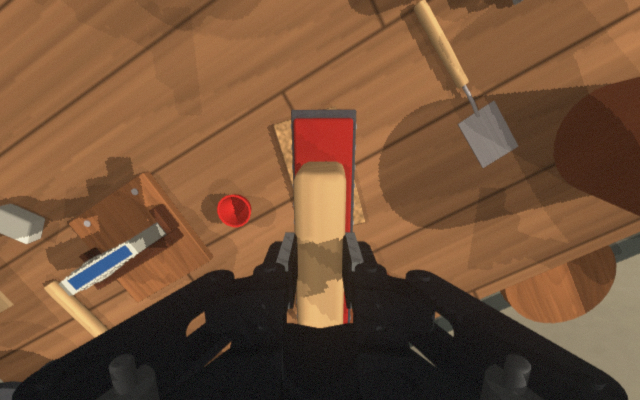

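The wrist view shows the bar held square between the fingers (300–345, 240). The red sole is level and the cork below is empty. Next I carry it to the right side, where the reach limit tilts the tool.

>>> step_arm(
  commands=[
    {"gripper":1,"x":-8,"y":-25,"z":0,"spin":0},
    {"gripper":1,"x":-15,"y":-47,"z":0,"spin":0},
    {"gripper":1,"x":-15,"y":-47,"z":0,"spin":0},
    {"gripper":1,"x":-15,"y":-47,"z":0,"spin":0},
    {"gripper":1,"x":-15,"y":-47,"z":0,"spin":0},
    {"gripper":1,"x":-15,"y":-47,"z":0,"spin":0},
    {"gripper":1,"x":-15,"y":-47,"z":0,"spin":0},
    {"gripper":1,"x":-15,"y":-47,"z":0,"spin":0},
    {"gripper":1,"x":-15,"y":-47,"z":0,"spin":0},
    {"gripper":1,"x":-15,"y":-47,"z":0,"spin":0},
  ],
)

```text
time: 8.3
eef_pos: [0.4626, -0.2775, 0.3535]
tcp_rot: [0.255, 0.967, -0.02, -0.001]
contact_force: [0.6, -0.2, -2.9]
opening: 0.271
finger_force: 98.7
```

>>> step_arm(
  commands=[
    {"gripper":1,"x":0,"y":-49,"z":0,"spin":0},
    {"gripper":1,"x":0,"y":-49,"z":0,"spin":0},
    {"gripper":1,"x":0,"y":-49,"z":0,"spin":0},
    {"gripper":1,"x":0,"y":-49,"z":0,"spin":0},
    {"gripper":1,"x":0,"y":-49,"z":0,"spin":0},
    {"gripper":1,"x":0,"y":-49,"z":0,"spin":0},
    {"gripper":1,"x":0,"y":-49,"z":0,"spin":0},
    {"gripper":1,"x":0,"y":-49,"z":0,"spin":0},
    {"gripper":1,"x":0,"y":-49,"z":0,"spin":0},
    {"gripper":1,"x":0,"y":-49,"z":0,"spin":0},
  ],
)

```text
time: 9.3
eef_pos: [0.2206, -0.7027, 0.3723]
tcp_rot: [0.255, 0.967, -0.019, -0.001]
contact_force: [-0.0, -0.8, -2.2]
opening: 0.269
finger_force: 98.7
```

```bash
python3 - <<'E'
from h import *
go([0.124,-.94,.34],150)
E
```

```text
t 9.3 q [-1.397  0.342  1.223 -0.019  1.543 -2.451] p [ 0.2206 -0.7027  0.3723] F [-0.  -0.8 -2.2] open 0.269 
tool [[-0.869, 0.494, -0.007], [0.494, 0.869, -0.038], [-0.013, -0.036, -0.999]]
shift mm [ -33.  -252.6   42.2]
yaw x 150.4
spin 0.4
```

>>> step_arm(
  commands=[
    {"gripper":1,"x":-6,"y":-49,"z":0,"spin":0},
    {"gripper":1,"x":-6,"y":-49,"z":0,"spin":0},
    {"gripper":1,"x":-6,"y":-49,"z":0,"spin":0},
    {"gripper":1,"x":-6,"y":-49,"z":0,"spin":0},
    {"gripper":1,"x":-6,"y":-49,"z":0,"spin":0},
    {"gripper":1,"x":-24,"y":-43,"z":0,"spin":0},
    {"gripper":1,"x":-24,"y":-43,"z":0,"spin":0},
    {"gripper":1,"x":-24,"y":-43,"z":0,"spin":0},
    {"gripper":1,"x":-24,"y":-43,"z":0,"spin":0},
    {"gripper":1,"x":-24,"y":-43,"z":0,"spin":0},
  ],
)

```text
time: 10.3
eef_pos: [0.1098, -0.9845, 0.3291]
tcp_rot: [0.254, 0.964, -0.075, 0.021]
contact_force: [0.3, 0.4, -2.2]
opening: 0.268
finger_force: 100.0
```

```bash
python3 - <<'E'
from h import *
go([0.124,-.94,.34],150)
E
```

```text
t 10.3 q [-1.562e+00  1.072e+00  2.130e-01  1.000e-03  1.702e+00 -2.617e+00] p [ 0.1098 -0.9845  0.3291] F [ 0.3  0.4 -2.2] open 0.268 
tool [[-0.87, 0.487, -0.078], [0.493, 0.86, -0.133], [0.002, -0.154, -0.988]]
shift mm [  8.5  43.8 -17.6]
yaw x 150.7
spin 0.7
```

>>> step_arm(
  commands=[
    {"gripper":1,"x":-24,"y":-42,"z":9,"spin":0},
    {"gripper":1,"x":-24,"y":-42,"z":10,"spin":0},
    {"gripper":1,"x":-24,"y":-42,"z":11,"spin":0},
    {"gripper":1,"x":-24,"y":-42,"z":12,"spin":0},
    {"gripper":1,"x":-23,"y":-41,"z":13,"spin":0},
    {"gripper":1,"x":-23,"y":-41,"z":14,"spin":0},
    {"gripper":1,"x":-23,"y":-41,"z":15,"spin":0},
    {"gripper":1,"x":-23,"y":-41,"z":16,"spin":0},
    {"gripper":1,"x":-23,"y":-41,"z":17,"spin":0},
    {"gripper":1,"x":-23,"y":-41,"z":18,"spin":0},
  ],
)

```text
time: 11.3
eef_pos: [0.0764, -1.0941, 0.2169]
tcp_rot: [0.249, 0.946, -0.196, 0.065]
contact_force: [0.3, 0.1, -2.8]
opening: 0.273
finger_force: 100.0
```

```bash
python3 - <<'E'
from h import *
go([0.124,-.94,.34],150)
E
```

```text
t 11.3 q [-1.602  1.208  0.214  0.039  1.306 -2.661] p [ 0.0764 -1.0941  0.2169] F [ 0.3  0.1 -2.8] open 0.273 
tool [[-0.868, 0.446, -0.22], [0.496, 0.799, -0.339], [0.025, -0.403, -0.915]]
shift mm [   0.4  105.1 -173.6]
yaw x 152.8
spin 2.8
```

>>> step_arm(
  commands=[
    {"gripper":1,"x":-22,"y":-44,"z":0,"spin":0},
    {"gripper":1,"x":-22,"y":-44,"z":0,"spin":0},
    {"gripper":1,"x":-22,"y":-44,"z":0,"spin":0},
    {"gripper":1,"x":-22,"y":-44,"z":0,"spin":0},
    {"gripper":1,"x":-22,"y":-44,"z":0,"spin":0},
    {"gripper":1,"x":-22,"y":-44,"z":0,"spin":0},
    {"gripper":1,"x":-22,"y":-44,"z":0,"spin":0},
    {"gripper":1,"x":0,"y":0,"z":0,"spin":0},
    {"gripper":1,"x":0,"y":0,"z":0,"spin":0},
    {"gripper":1,"x":0,"y":0,"z":0,"spin":0},
  ],
)

```text
time: 12.3
eef_pos: [0.0435, -1.1206, 0.3111]
tcp_rot: [0.243, 0.924, -0.281, 0.092]
contact_force: [-0.7, -0.1, -2.7]
opening: 0.267
finger_force: 100.1
```

```bash
python3 - <<'E'
from h import *
c,W,h,M=wr('w4.png')
go([0.35,-.55,.4],180)
X=W; W=cloud(c,M[:3,:3],M[:3,3])*1000
near=(abs(W[...,1])<60)&(W[...,2]>-20)&(W[...,2]<45)
m=near&((h[...,0]<8)|(h[...,0]>172))&(h[...,1]>150);P=W[m];A=np.c_[P[:,:2],np.ones(len(P))];k=np.linalg.lstsq(A,P[:,2],rcond=None)[0];print(len(P),k)
print(cv2.minAreaRect(P[:,:2].astype(np.float32)))
v,u=np.nonzero(m);print(u.min(),u.max(),v.min(),v.max())
# bar top
b=near&(W[...,2]<-15+0)|(near&(abs(h[...,0]-18)<8)&(W[...,2]<-20));P=W[b];print(len(P),np.percentile(P,[1,50,99],axis=0) if len(P) else '')
Tm=R.from_quat(get_state()['tcp_rot']).as_matrix();n=Tm@np.array([k[0],k[1],-1]);n/=np.linalg.norm(n);print('file z world',n.round(3),'tilt',np.degrees(np.arccos(n[2])))
E
```

```text
t 12.35 q [-1.639  1.137  0.212  0.077  1.199 -2.702] p [ 0.0436 -1.1206  0.3107] F [ 0.4  0.5 -3. ] open 0.27 
tool [[-0.865, 0.398, -0.306], [0.501, 0.725, -0.474], [0.033, -0.563, -0.826]]
shift mm [ -65.3  524.6 -384.7]
yaw x 155.3
spin -24.7
3068 [-1.22493261e-02 -5.47243247e-02  1.36963806e+01]
((-2.9471893310546875, 3.9122867584228516), (35.70219039916992, 144.32376098632812), 89.68624877929688)
294 352 118 323
65 [[ 40.44515317  -9.14515252 -19.9410826 ]
 [ 43.92405935   3.30297039 -17.50337822]
 [ 44.160248    14.36424393 -15.19092898]]
file z world [-0.05   0.517  0.854] tilt 31.32059184775699
```

>>> step_arm(
  commands=[
    {"gripper":1,"x":-1,"y":20,"z":-15,"spin":0},
    {"gripper":1,"x":-1,"y":40,"z":-28,"spin":0},
    {"gripper":1,"x":-1,"y":40,"z":-28,"spin":0},
    {"gripper":1,"x":-1,"y":40,"z":-28,"spin":0},
    {"gripper":1,"x":-1,"y":40,"z":-28,"spin":0},
    {"gripper":1,"x":-1,"y":40,"z":-28,"spin":0},
    {"gripper":1,"x":-1,"y":40,"z":-28,"spin":0},
    {"gripper":1,"x":-1,"y":40,"z":-28,"spin":0},
    {"gripper":1,"x":-1,"y":40,"z":-28,"spin":0},
    {"gripper":1,"x":-1,"y":40,"z":-28,"spin":0},
  ],
)

```text
time: 13.35
eef_pos: [0.2305, -0.7072, 0.3549]
tcp_rot: [0.243, 0.924, -0.281, 0.092]
contact_force: [1.1, -1.0, -2.8]
opening: 0.268
finger_force: 100.1
```

>>> step_arm(
  commands=[
    {"gripper":1,"x":-1,"y":40,"z":-28,"spin":0},
    {"gripper":1,"x":-1,"y":40,"z":-28,"spin":0},
    {"gripper":1,"x":-1,"y":40,"z":-28,"spin":0},
    {"gripper":1,"x":-1,"y":40,"z":-28,"spin":0},
    {"gripper":1,"x":-1,"y":40,"z":-28,"spin":0},
    {"gripper":1,"x":-1,"y":40,"z":-28,"spin":0},
    {"gripper":1,"x":0,"y":40,"z":-28,"spin":-8.2},
    {"gripper":1,"x":0,"y":30,"z":-28,"spin":-8.2},
    {"gripper":1,"x":0,"y":20,"z":-20,"spin":-8.2},
    {"gripper":1,"x":0,"y":10,"z":-10,"spin":-8.2},
  ],
)

```text
time: 14.35
eef_pos: [0.3849, -0.3156, 0.4028]
tcp_rot: [-0.032, 0.955, -0.296, 0.01]
contact_force: [0.2, -0.6, -2.3]
opening: 0.268
finger_force: 100.1
```

```bash
cat >> h.py <<'E'
def held(c,h,M):
    s=get_state();Tm=R.from_quat(s['tcp_rot']).as_matrix();W=cloud(c,M[:3,:3],M[:3,3])*1000
    m=(abs(W[...,1])<60)&(W[...,2]>-20)&(W[...,2]<45)&((h[...,0]<8)|(h[...,0]>172))&(h[...,1]>150);P=W[m];A=np.c_[P[:,:2],np.ones(len(P))];k=np.linalg.lstsq(A,P[:,2],rcond=None)[0]
    n=Tm@np.array([k[0],k[1],-1]);n/=np.linalg.norm(n);print('held k',k.round(4),cv2.minAreaRect(P[:,:2].astype(np.float32)),'z world',n.round(3),'tilt',np.degrees(np.arccos(n[2])).round(1));return k,n
E
python3 - <<'E'
from h import *
c,W,h,M=wr('w5.png')
go([0.46,-.1,.25],181.7)
held(c,h,M)
m=(abs(W[...,2]-.0)<.03)&(W[...,0]<.9);P=W[m]
for _ in range(3):
    A=np.c_[P[:,:2],np.ones(len(P))];k=np.linalg.lstsq(A,P[:,2],rcond=None)[0];P=P[abs(P[:,2]-A@k)<.006]
print('bench',len(P),k.round(4),P.mean(0))
c=read_camera('top');save('t5.png',c['color'][80:280,250:470])
E
```

```text
t 14.4 q [-0.661 -0.409  1.983 -0.473  1.182 -2.206] p [ 0.3849 -0.3149  0.403 ] F [ 1.2  0.8 -2.4] open 0.271 
tool [[-0.998, -0.07, 0.001], [-0.058, 0.823, -0.565], [0.039, -0.564, -0.825]]
shift mm [-90.1 259.    7.9]
yaw x -176.0
spin 2.3
held k [-1.02000e-02 -5.19000e-02  1.33672e+01] ((-3.6231689453125, 3.480208396911621), (35.805755615234375, 144.14344787597656), 89.79080963134766) z world [-0.025  0.521  0.853] tilt 31.5
bench 78972 [ 0.0008  0.0006 -0.0013] [ 0.3283561  -0.30709876 -0.00125619]
```

View pics/w5.png

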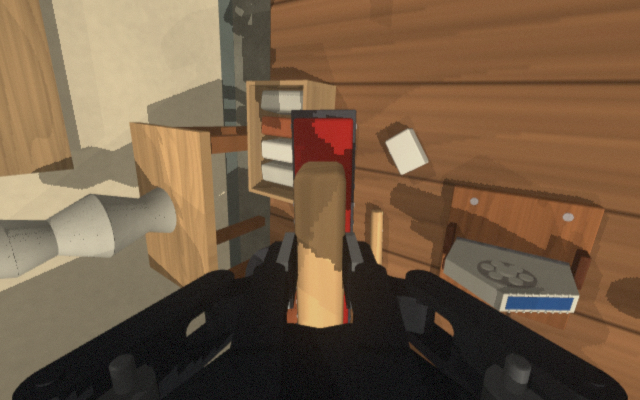

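The wrist view shows the file held in front. The jig, with the blue stripe at (540,303), is to the right, so −x is up in this image. The file is about 3.5° too flat, so I'll go back and add a little tilt.

>>> step_arm(
  commands=[
    {"gripper":1,"x":0,"y":0,"z":20,"spin":8.2},
    {"gripper":1,"x":0,"y":0,"z":30,"spin":8.2},
    {"gripper":1,"x":0,"y":0,"z":40,"spin":8.2},
    {"gripper":1,"x":0,"y":0,"z":40,"spin":8.2},
    {"gripper":1,"x":0,"y":-43,"z":22,"spin":0},
    {"gripper":1,"x":0,"y":-43,"z":22,"spin":0},
    {"gripper":1,"x":0,"y":-43,"z":22,"spin":0},
    {"gripper":1,"x":0,"y":-43,"z":22,"spin":0},
    {"gripper":1,"x":0,"y":-43,"z":22,"spin":0},
    {"gripper":1,"x":0,"y":-43,"z":22,"spin":0},
  ],
)

```text
time: 15.45
eef_pos: [0.2605, -0.6551, 0.3073]
tcp_rot: [0.245, 0.923, -0.281, 0.092]
contact_force: [1.0, 0.1, -1.8]
opening: 0.273
finger_force: 100.2
```

>>> step_arm(
  commands=[
    {"gripper":1,"x":0,"y":-43,"z":22,"spin":0},
    {"gripper":1,"x":0,"y":-43,"z":22,"spin":0},
    {"gripper":1,"x":0,"y":-43,"z":22,"spin":0},
    {"gripper":1,"x":0,"y":-43,"z":22,"spin":0},
    {"gripper":1,"x":0,"y":-43,"z":22,"spin":0},
    {"gripper":1,"x":0,"y":-43,"z":22,"spin":0},
    {"gripper":1,"x":0,"y":-43,"z":22,"spin":0},
    {"gripper":1,"x":0,"y":-43,"z":22,"spin":0},
    {"gripper":1,"x":0,"y":-43,"z":22,"spin":0},
    {"gripper":1,"x":0,"y":0,"z":0,"spin":0},
  ],
)

```text
time: 16.45
eef_pos: [0.0672, -1.0489, 0.3145]
tcp_rot: [0.248, 0.924, -0.277, 0.089]
contact_force: [0.8, -0.3, -6.5]
opening: 0.273
finger_force: 100.2
```

```bash
python3 - <<'E'
from h import *
go([0.05,-1.1,.31],155)
E
```

```text
t 16.45 q [-1.616  0.817  0.728  0.062  1.008 -2.68 ] p [ 0.0672 -1.0489  0.3145] F [ 0.8 -0.3 -6.5] open 0.273 
tool [[-0.861, 0.409, -0.302], [0.507, 0.723, -0.468], [0.027, -0.556, -0.83]]
shift mm [ -4.7 -43.6  31.8]
yaw x 154.6
spin -0.4
```

>>> step_arm(
  commands=[
    {"gripper":1,"x":-22,"y":-44,"z":0,"spin":0},
    {"gripper":1,"x":-22,"y":-44,"z":0,"spin":0},
    {"gripper":1,"x":-22,"y":-44,"z":0,"spin":0},
    {"gripper":1,"x":-22,"y":-44,"z":0,"spin":0},
    {"gripper":1,"x":-22,"y":-44,"z":0,"spin":0},
    {"gripper":1,"x":0,"y":0,"z":0,"spin":0},
    {"gripper":1,"x":-1,"y":20,"z":-15,"spin":0},
    {"gripper":1,"x":-1,"y":40,"z":-28,"spin":0},
    {"gripper":1,"x":-1,"y":40,"z":-28,"spin":0},
    {"gripper":1,"x":-1,"y":40,"z":-28,"spin":0},
  ],
)

```text
time: 17.45
eef_pos: [0.1226, -0.9581, 0.4198]
tcp_rot: [0.24, 0.911, -0.32, 0.104]
contact_force: [1.3, -1.4, -1.0]
opening: 0.275
finger_force: 100.5
```

```bash
python3 - <<'E'
from h import *
c,W,h,M=wr()
go([0.46,-.1,.3],180)
held(c,h,M)
E
```

```text
t 17.5 q [-1.55   0.5    1.042  0.036  0.928 -2.621] p [ 0.1287 -0.9498  0.4153] F [ 4.7 -1.9 -7.9] open 0.266 
tool [[-0.864, 0.37, -0.341], [0.502, 0.69, -0.522], [0.042, -0.622, -0.782]]
shift mm [  67.8  812.7 -424.4]
yaw x 156.8
spin -23.2
held k [-1.18000e-02 -5.22000e-02  1.34637e+01] ((-2.8703536987304688, 3.994570732116699), (35.51141357421875, 144.26792907714844), 89.7887191772461) z world [-0.058  0.581  0.812] tilt 35.7
```

>>> step_arm(
  commands=[
    {"gripper":1,"x":3,"y":43,"z":-23,"spin":0},
    {"gripper":1,"x":3,"y":43,"z":-23,"spin":0},
    {"gripper":1,"x":3,"y":43,"z":-23,"spin":0},
    {"gripper":1,"x":3,"y":43,"z":-23,"spin":0},
    {"gripper":1,"x":3,"y":43,"z":-23,"spin":0},
    {"gripper":1,"x":3,"y":43,"z":-23,"spin":0},
    {"gripper":1,"x":3,"y":43,"z":-23,"spin":0},
    {"gripper":1,"x":3,"y":43,"z":-23,"spin":0},
    {"gripper":1,"x":3,"y":43,"z":-23,"spin":0},
    {"gripper":1,"x":3,"y":43,"z":-23,"spin":0},
  ],
)

```text
time: 18.5
eef_pos: [0.3049, -0.5091, 0.3603]
tcp_rot: [0.241, 0.91, -0.319, 0.106]
contact_force: [1.9, 0.3, -2.1]
opening: 0.269
finger_force: 100.6
```

>>> step_arm(
  commands=[
    {"gripper":1,"x":3,"y":43,"z":-23,"spin":0},
    {"gripper":1,"x":3,"y":43,"z":-23,"spin":0},
    {"gripper":1,"x":3,"y":43,"z":-23,"spin":0},
    {"gripper":1,"x":3,"y":43,"z":-23,"spin":0},
    {"gripper":1,"x":3,"y":43,"z":-23,"spin":0},
    {"gripper":1,"x":0,"y":20,"z":-10,"spin":0},
    {"gripper":1,"x":0,"y":0,"z":0,"spin":-8.2},
    {"gripper":1,"x":0,"y":0,"z":0,"spin":-8.2},
    {"gripper":1,"x":0,"y":0,"z":0,"spin":-8.2},
    {"gripper":1,"x":0,"y":0,"z":0,"spin":-6.4},
  ],
)

```text
time: 19.5
eef_pos: [0.406, -0.2658, 0.3276]
tcp_rot: [-0.014, 0.942, -0.334, 0.018]
contact_force: [0.2, 0.3, -2.0]
opening: 0.272
finger_force: 100.6
```

```bash
cat >> h.py <<'E'
SH=np.array([.518,-.164,.146]); a=np.radians(1.7); JX=np.array([np.cos(a),np.sin(a),0]); JY=np.array([-np.sin(a),np.cos(a),0])
SZ=JY*np.sin(np.radians(35))+np.array([0,0,np.cos(np.radians(35))]); SY=np.cross(SZ,JX)
OFF=np.array([-.005,.0025,.0254])
def rel(dx,dn,dy=0):  # wanted sole centre in shoulder frame, m -> tool shifts
    s=get_state();M=R.from_quat(s['tcp_rot']).as_matrix();sole=s['eef_pos']+M@OFF
    S=np.c_[JX,SY,SZ]; print('sole in shoulder mm',(S.T@(sole-SH)*1000).round(1),'F shoulder',(S.T@s['contact_force']).round(1))
    print('shift',(M.T@(SH+S@np.array([dx,dy,dn])-sole)*1000).round(1)); print('unit x,z moves in tool',(M.T@JX).round(3),(M.T@SZ).round(3))
E
python3 - <<'E'
from h import *
c,W,h,M=wr()
go([0.46,-.1,.3],-178.3)
held(c,h,M); rel(-.058,.04)
c=read_camera('top');W=cloud(c);h=cv2.cvtColor(c['color'],cv2.COLOR_RGB2HSV).astype(int)
m=(abs(h[...,0]-108)<12)&(h[...,1]>130);m[:,:335]=0;m[:,425:]=0;m[:160]=0;m[245:]=0;print('blue',m.sum(),W[m].mean(0))
E
```

```text
t 19.55 q [-0.492 -0.389  2.125 -0.646  1.094 -1.881] p [ 0.4059 -0.2659  0.3276] F [-0.5 -0.8 -2.8] open 0.273 
tool [[-0.999, -0.039, -0.023], [-0.016, 0.776, -0.631], [0.043, -0.63, -0.776]]
shift mm [-60.  145.3 -80.8]
yaw x -177.7
spin 0.6
held k [-1.04000e-02 -5.19000e-02  1.32855e+01] ((-3.396820068359375, 3.3371238708496094), (143.59698486328125, 36.66183090209961), 0.22858811914920807) z world [-0.031  0.589  0.807] tilt 36.2
sole in shoulder mm [-109.5 -184.3   66.8] F shoulder [-0.5  1.  -2.7]
shift [-49.8 186.1  14.8]
unit x,z moves in tool [-1.     0.007  0.024] [-0.024 -0.072 -0.997]
blue 96 [ 0.5190092  -0.16544107  0.14722365]
```

>>> step_arm(
  commands=[
    {"gripper":1,"x":-10,"y":30,"z":0,"spin":0.6},
    {"gripper":1,"x":-10,"y":40,"z":0,"spin":0},
    {"gripper":1,"x":-10,"y":40,"z":0,"spin":0},
    {"gripper":1,"x":-10,"y":40,"z":0,"spin":0},
    {"gripper":1,"x":-9,"y":33,"z":0,"spin":0},
    {"gripper":1,"x":0,"y":0,"z":18,"spin":0},
    {"gripper":1,"x":0,"y":0,"z":16,"spin":0},
    {"gripper":1,"x":0,"y":0,"z":8,"spin":0},
    {"gripper":1,"x":0,"y":0,"z":4,"spin":0},
    {"gripper":1,"x":0,"y":0,"z":0,"spin":0},
  ],
)

```text
time: 20.6
eef_pos: [0.4553, -0.152, 0.1754]
tcp_rot: [-0.006, 0.943, -0.333, 0.018]
contact_force: [0.3, -0.1, -2.4]
opening: 0.267
finger_force: 100.6
```

```bash
python3 - <<'E'
from h import *
go([0.46,-.1,.3],-178.3)
c,W,h,M=wr();k,n=held(c,h,M);rel(-.058,0.0)
for q in('scene',):
    c=read_camera(q);save('s6.png',cv2.resize(c['color'][110:250,190:390],None,fx=4,fy=4))
E
```

```text
t 20.6 q [-0.191 -0.128  2.206 -0.79   1.031 -1.364] p [ 0.4553 -0.152   0.1754] F [ 0.3 -0.1 -2.4] open 0.267 
tool [[-0.999, -0.023, -0.029], [0.0, 0.778, -0.629], [0.037, -0.628, -0.777]]
shift mm [  -9.6  -37.9 -129.3]
yaw x -178.7
spin -0.4
held k [-1.00000e-02 -5.27000e-02  1.32932e+01] ((-3.4826583862304688, 3.2132558822631836), (143.80130004882812, 36.856868743896484), 0.22551970183849335) z world [-0.028  0.587  0.809] tilt 36.0
sole in shoulder mm [-56.7  -5.    6.9] F shoulder [ 0.4  1.5 -2.6]
shift [1.6 5.4 6.5]
unit x,z moves in tool [-1.     0.023  0.019] [-0.021 -0.069 -0.997]
```

View pics/s6.png

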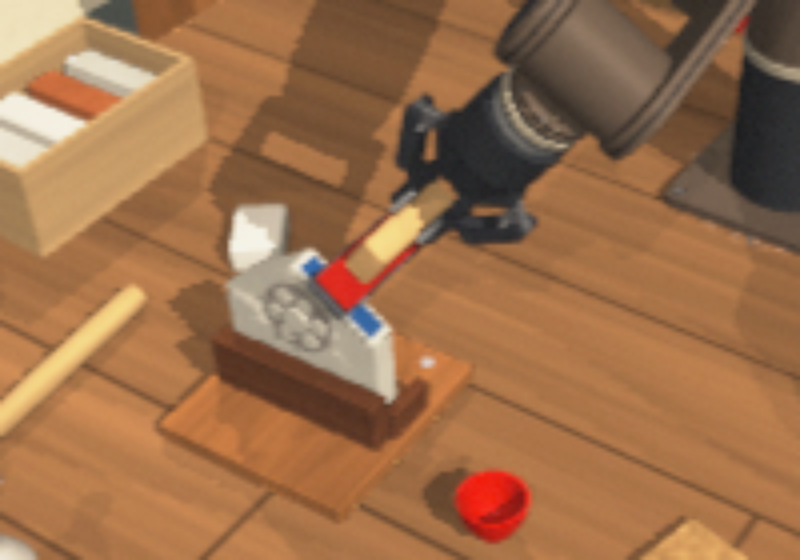

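The scene crop shows the file tilted to match the shoulder. Its leading end is over the blue stripe at (345,285), and nothing else is disturbed. Now I lower it until it touches.

>>> step_arm(
  commands=[
    {"gripper":1,"x":0,"y":0,"z":2,"spin":0},
    {"gripper":1,"x":0,"y":0,"z":2,"spin":0},
    {"gripper":1,"x":0,"y":0,"z":1,"spin":0},
    {"gripper":1,"x":0,"y":0,"z":1,"spin":0},
    {"gripper":1,"x":0,"y":0,"z":0.5,"spin":0},
    {"gripper":1,"x":0,"y":0,"z":0.5,"spin":0},
    {"gripper":1,"x":0,"y":0,"z":0.5,"spin":0},
    {"gripper":1,"x":0,"y":0,"z":0,"spin":0},
    {"gripper":1,"x":0,"y":0,"z":0,"spin":0},
    {"gripper":1,"x":0,"y":0,"z":0,"spin":0},
  ],
)

```text
time: 21.7
eef_pos: [0.4553, -0.1563, 0.1689]
tcp_rot: [-0.007, 0.943, -0.334, 0.017]
contact_force: [-0.1, 0.6, -3.4]
opening: 0.268
finger_force: 100.6
```

```bash
python3 - <<'E'
from h import *
rel(-.058,0.0)
E
```

```text
sole in shoulder mm [-57.   -4.7  -1.2] F shoulder [-0.   2.5 -2.4]
shift [ 1.1  4.6 -1.6]
unit x,z moves in tool [-1.     0.02   0.018] [-0.019 -0.069 -0.997]
```

>>> step_arm(
  commands=[
    {"gripper":1,"x":0,"y":0,"z":0.5,"spin":0},
    {"gripper":1,"x":0,"y":0,"z":0.5,"spin":0},
    {"gripper":1,"x":0,"y":0,"z":0.5,"spin":0},
    {"gripper":1,"x":0,"y":0,"z":0.5,"spin":0},
    {"gripper":1,"x":0,"y":0,"z":0.5,"spin":0},
    {"gripper":1,"x":0,"y":0,"z":0.5,"spin":0},
    {"gripper":1,"x":0,"y":0,"z":0,"spin":0},
    {"gripper":1,"x":0,"y":0,"z":0,"spin":0},
    {"gripper":1,"x":0,"y":0,"z":0,"spin":0},
    {"gripper":1,"x":0,"y":0,"z":0,"spin":0},
  ],
)

```text
time: 22.7
eef_pos: [0.4552, -0.1578, 0.1666]
tcp_rot: [-0.007, 0.943, -0.333, 0.017]
contact_force: [-2.6, 5.1, 1.4]
opening: 0.274
finger_force: 101.5
```

```bash
python3 - <<'E'
from h import *
rel(-.058,0.0)
E
```

```text
sole in shoulder mm [-57.1  -4.5  -3.9] F shoulder [-2.5  3.4  4.1]
shift [ 0.9  4.2 -4.3]
unit x,z moves in tool [-1.     0.021  0.018] [-0.019 -0.069 -0.997]
```

>>> step_arm(
  commands=[
    {"gripper":1,"x":-6,"y":0,"z":-0.4,"spin":0},
    {"gripper":1,"x":-15.5,"y":0.3,"z":0.15,"spin":0},
    {"gripper":1,"x":-15.5,"y":0.3,"z":0.15,"spin":0},
    {"gripper":1,"x":-15.5,"y":0.3,"z":0.15,"spin":0},
    {"gripper":1,"x":-15.5,"y":0.3,"z":0.15,"spin":0},
    {"gripper":1,"x":-15.5,"y":0.3,"z":0.15,"spin":0},
    {"gripper":1,"x":-15.5,"y":0.3,"z":0.15,"spin":0},
    {"gripper":1,"x":-15.5,"y":0.3,"z":0.15,"spin":0},
    {"gripper":1,"x":0,"y":0,"z":0,"spin":0},
    {"gripper":1,"x":0,"y":0,"z":0,"spin":0},
  ],
)

```text
time: 23.7
eef_pos: [0.5707, -0.154, 0.1683]
tcp_rot: [-0.008, 0.943, -0.334, 0.018]
contact_force: [1.3, 2.6, 2.2]
opening: 0.272
finger_force: 101.2
```

```bash
python3 - <<'E'
from h import *
rel(.058,0.0)
E
```

```text
sole in shoulder mm [58.5 -5.3 -2.3] F shoulder [1.4 0.9 3.3]
shift [ 0.6  5.1 -2.7]
unit x,z moves in tool [-1.     0.021  0.02 ] [-0.022 -0.07  -0.997]
```

>>> step_arm(
  commands=[
    {"gripper":1,"x":0,"y":0,"z":-15,"spin":0},
    {"gripper":1,"x":0,"y":0,"z":-15,"spin":0},
    {"gripper":1,"x":20,"y":0,"z":0,"spin":0},
    {"gripper":1,"x":40,"y":0,"z":0,"spin":0},
    {"gripper":1,"x":40,"y":0,"z":0,"spin":0},
    {"gripper":1,"x":14.5,"y":-2.1,"z":-1.05,"spin":0},
    {"gripper":1,"x":0,"y":0,"z":0,"spin":0},
    {"gripper":1,"x":0,"y":0,"z":14,"spin":0},
    {"gripper":1,"x":0,"y":0,"z":8,"spin":0},
    {"gripper":1,"x":0,"y":0,"z":0,"spin":0},
  ],
)

```text
time: 24.7
eef_pos: [0.4547, -0.1535, 0.1714]
tcp_rot: [-0.007, 0.943, -0.333, 0.015]
contact_force: [-0.7, -0.3, -2.9]
opening: 0.27
finger_force: 100.5
```

```bash
python3 - <<'E'
from h import *
rel(-.058,-.0035)
c=read_camera('top');W=cloud(c);h=cv2.cvtColor(c['color'],cv2.COLOR_RGB2HSV).astype(int)
m=(abs(h[...,0]-108)<12)&(h[...,1]>130);m[:,:335]=0;m[:,425:]=0;m[:160]=0;m[245:]=0;print('blue',m.sum(),W[m].mean(0),np.nonzero(m)[0].min(),np.nonzero(m)[0].max())
E
```

```text
sole in shoulder mm [-57.6  -3.8   2.4] F shoulder [-0.7  1.5 -2.6]
shift [0.6 4.2 5.7]
unit x,z moves in tool [-1.     0.02   0.015] [-0.016 -0.069 -0.998]
blue 23 [ 0.51865624 -0.18740225  0.16299058] 190 194
```

>>> step_arm(
  commands=[
    {"gripper":1,"x":0,"y":0,"z":4,"spin":0},
    {"gripper":1,"x":0,"y":0,"z":2,"spin":0},
    {"gripper":1,"x":0,"y":0,"z":1.5,"spin":0},
    {"gripper":1,"x":0,"y":0,"z":0,"spin":0},
    {"gripper":1,"x":-8,"y":0.1,"z":0.05,"spin":0},
    {"gripper":1,"x":-22,"y":0.4,"z":0.2,"spin":0},
    {"gripper":1,"x":-22,"y":0.4,"z":0.2,"spin":0},
    {"gripper":1,"x":-22,"y":0.4,"z":0.2,"spin":0},
    {"gripper":1,"x":-22,"y":0.4,"z":0.2,"spin":0},
    {"gripper":1,"x":-18.5,"y":0.4,"z":0.2,"spin":0},
  ],
)

```text
time: 25.75
eef_pos: [0.5706, -0.1538, 0.1684]
tcp_rot: [-0.007, 0.942, -0.334, 0.016]
contact_force: [-1.8, 1.1, 1.0]
opening: 0.27
finger_force: 101.1
```

```bash
python3 - <<'E'
from h import *
rel(.058,0.0)
E
```

```text
sole in shoulder mm [58.3 -5.2 -2.2] F shoulder [-1.7  0.4  1.4]
shift [ 0.4  5.  -2.5]
unit x,z moves in tool [-1.     0.02   0.016] [-0.018 -0.07  -0.997]
```

Normal force about 4 N. Now I return and make stroke 3.

>>> step_arm(
  commands=[
    {"gripper":1,"x":0,"y":0,"z":0,"spin":0},
    {"gripper":1,"x":0,"y":0,"z":-15,"spin":0},
    {"gripper":1,"x":0,"y":0,"z":-15,"spin":0},
    {"gripper":1,"x":20,"y":0,"z":0,"spin":0},
    {"gripper":1,"x":40,"y":0,"z":0,"spin":0},
    {"gripper":1,"x":40,"y":0,"z":0,"spin":0},
    {"gripper":1,"x":14.5,"y":-2.1,"z":-1.05,"spin":0},
    {"gripper":1,"x":0,"y":0,"z":0,"spin":0},
    {"gripper":1,"x":0,"y":0,"z":14,"spin":0},
    {"gripper":1,"x":0,"y":0,"z":8,"spin":0},
  ],
)

```text
time: 26.75
eef_pos: [0.4557, -0.1531, 0.1733]
tcp_rot: [-0.007, 0.943, -0.334, 0.017]
contact_force: [-0.9, 0.1, -3.5]
opening: 0.268
finger_force: 100.6
```

>>> step_arm(
  commands=[
    {"gripper":1,"x":0,"y":0,"z":4,"spin":0},
    {"gripper":1,"x":0,"y":0,"z":2.5,"spin":0},
    {"gripper":1,"x":0,"y":0,"z":1.7,"spin":0},
    {"gripper":1,"x":0,"y":0,"z":0,"spin":0},
    {"gripper":1,"x":-8,"y":0.1,"z":0.05,"spin":0},
    {"gripper":1,"x":-22,"y":0.4,"z":0.2,"spin":0},
    {"gripper":1,"x":-22,"y":0.4,"z":0.2,"spin":0},
    {"gripper":1,"x":-22,"y":0.4,"z":0.2,"spin":0},
    {"gripper":1,"x":-22,"y":0.4,"z":0.2,"spin":0},
    {"gripper":1,"x":-18.5,"y":0.4,"z":0.2,"spin":0},
  ],
)

```text
time: 27.75
eef_pos: [0.5706, -0.154, 0.1683]
tcp_rot: [-0.007, 0.942, -0.334, 0.016]
contact_force: [-3.2, 2.0, -0.1]
opening: 0.272
finger_force: 101.1
```

```bash
python3 - <<'E'
from h import *
rel(.058,0.0);go([.35,.3,.45])
E
```

```text
sole in shoulder mm [58.3 -5.2 -2.3] F shoulder [-3.1  1.8  1.1]
shift [ 0.4  5.  -2.7]
unit x,z moves in tool [-1.     0.02   0.016] [-0.017 -0.07  -0.997]
t 27.75 q [-0.154  0.148  1.941 -0.791  1.048 -1.33 ] p [ 0.5706 -0.154   0.1683] F [-3.2  2.  -0.1] open 0.272 
tool [[-0.999, -0.024, -0.025], [-0.003, 0.777, -0.629], [0.035, -0.629, -0.777]]
shift mm [ 202.6  176.  -512. ]
yaw x -178.6
```

>>> step_arm(
  commands=[
    {"gripper":1,"x":0,"y":0,"z":0,"spin":0},
    {"gripper":1,"x":0,"y":0,"z":-15,"spin":0},
    {"gripper":1,"x":0,"y":0,"z":-35,"spin":0},
    {"gripper":1,"x":0,"y":0,"z":-45,"spin":0},
    {"gripper":1,"x":0,"y":0,"z":-45,"spin":0},
    {"gripper":1,"x":0,"y":0,"z":-45,"spin":0},
    {"gripper":1,"x":0,"y":0,"z":-45,"spin":0},
    {"gripper":1,"x":0,"y":0,"z":-45,"spin":0},
    {"gripper":1,"x":0,"y":0,"z":-45,"spin":0},
    {"gripper":1,"x":0,"y":0,"z":-40,"spin":0},
  ],
)

```text
time: 28.75
eef_pos: [0.5551, 0.0737, 0.4501]
tcp_rot: [-0.007, 0.943, -0.333, 0.017]
contact_force: [0.6, -0.3, -2.2]
opening: 0.272
finger_force: 100.6
```

```bash
python3 - <<'E'
from h import *
go([.28,.45,.42])
c=read_camera('top');save('t7.png',cv2.resize(c['color'][140:240,230:430],None,fx=4,fy=4))
W=cloud(c);h=cv2.cvtColor(c['color'],cv2.COLOR_RGB2HSV).astype(int)
m=(abs(h[...,0]-108)<12)&(h[...,1]>130);m[:,:335]=0;m[:,425:]=0;m[:160]=0;m[245:]=0;print('blue',m.sum(),W[m].mean(0),cv2.minAreaRect((W[m][:,:2]*1000).astype(np.float32)))
b=W[200:290,60:150];print('books max z',np.nanpercentile(b[...,2],98))
E
```

```text
t 28.75 q [ 0.248  0.035  1.543 -0.671  1.684 -1.376] p [0.5551 0.0737 0.4501] F [ 0.6 -0.3 -2.2] open 0.272 
tool [[-0.999, -0.025, -0.028], [-0.002, 0.778, -0.628], [0.038, -0.628, -0.777]]
shift mm [ 266.2  312.3 -223.2]
yaw x -178.5
blue 102 [ 0.51784147 -0.16425554  0.14648414] ((518.23486328125, -163.59169006347656), (15.326386451721191, 57.881649017333984), 2.002774477005005)
books max z 0.08797598598994207
```

View pics/t7.png

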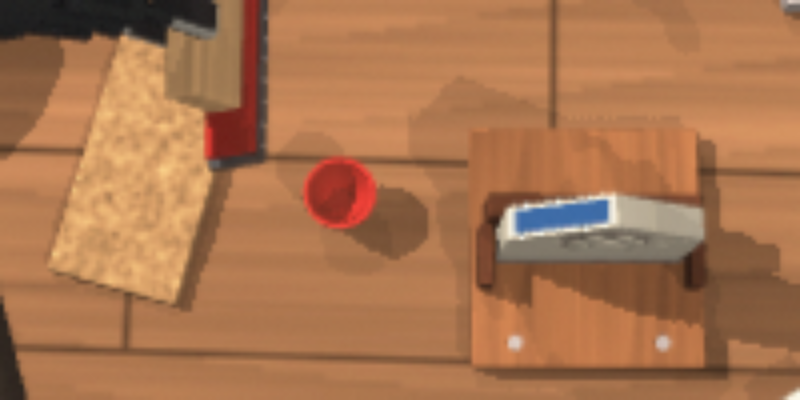

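The crop shows the jig with the blue stripe at (562,216) unmoved, the bowl at (340,193) in place, and the file held clear above the cork.

>>> step_arm(
  commands=[
    {"gripper":1,"x":27,"y":31,"z":-22,"spin":0},
    {"gripper":1,"x":27,"y":31,"z":-22,"spin":0},
    {"gripper":1,"x":27,"y":31,"z":-22,"spin":0},
    {"gripper":1,"x":27,"y":31,"z":-22,"spin":0},
    {"gripper":1,"x":27,"y":31,"z":-22,"spin":0},
    {"gripper":1,"x":27,"y":31,"z":-22,"spin":0},
    {"gripper":1,"x":27,"y":31,"z":-22,"spin":0},
    {"gripper":1,"x":27,"y":31,"z":-22,"spin":0},
    {"gripper":1,"x":27,"y":31,"z":-22,"spin":0},
    {"gripper":1,"x":27,"y":31,"z":-22,"spin":0},
  ],
)

```text
time: 29.8
eef_pos: [0.2762, 0.4455, 0.4167]
tcp_rot: [-0.008, 0.943, -0.333, 0.017]
contact_force: [1.1, 0.1, -2.7]
opening: 0.271
finger_force: 100.6
```

>>> step_arm(
  commands=[
    {"gripper":1,"x":42,"y":14,"z":-12,"spin":0},
    {"gripper":1,"x":42,"y":14,"z":-12,"spin":0},
    {"gripper":1,"x":42,"y":14,"z":-12,"spin":0},
    {"gripper":1,"x":42,"y":14,"z":-12,"spin":0},
    {"gripper":1,"x":42,"y":14,"z":-12,"spin":0},
    {"gripper":1,"x":42,"y":14,"z":-12,"spin":0},
    {"gripper":1,"x":42,"y":14,"z":-12,"spin":0},
    {"gripper":1,"x":42,"y":14,"z":-12,"spin":0},
    {"gripper":1,"x":42,"y":14,"z":-12,"spin":0},
    {"gripper":1,"x":42,"y":14,"z":-12,"spin":0},
  ],
)

```text
time: 30.8
eef_pos: [-0.148, 0.6185, 0.4107]
tcp_rot: [-0.007, 0.943, -0.333, 0.018]
contact_force: [0.3, 0.4, -2.4]
opening: 0.27
finger_force: 100.6
```

```bash
python3 - <<'E'
from h import *
go([-.14,.75,.4])
E
```

```text
t 30.8 q [1.643 0.528 1.013 0.01  2.28  0.061] p [-0.148   0.6185  0.4107] F [ 0.3  0.4 -2.4] open 0.27 
tool [[-0.999, -0.025, -0.028], [-0.002, 0.778, -0.628], [0.038, -0.627, -0.778]]
shift mm [-11.  109.1 -73.8]
yaw x -178.6
```

>>> step_arm(
  commands=[
    {"gripper":1,"x":0,"y":39,"z":-30,"spin":0},
    {"gripper":1,"x":0,"y":39,"z":-30,"spin":0},
    {"gripper":1,"x":0,"y":39,"z":-30,"spin":0},
    {"gripper":1,"x":0,"y":39,"z":-30,"spin":0},
    {"gripper":1,"x":0,"y":50,"z":0,"spin":0},
    {"gripper":1,"x":0,"y":50,"z":0,"spin":0},
    {"gripper":1,"x":0,"y":50,"z":0,"spin":0},
    {"gripper":1,"x":0,"y":50,"z":0,"spin":0},
    {"gripper":1,"x":0,"y":50,"z":0,"spin":0},
    {"gripper":1,"x":0,"y":50,"z":0,"spin":0},
  ],
)

```text
time: 31.8
eef_pos: [-0.1237, 0.8415, 0.1735]
tcp_rot: [-0.005, 0.955, -0.295, 0.01]
contact_force: [-0.0, 0.6, -2.1]
opening: 0.272
finger_force: 102.0
```

```bash
python3 - <<'E'
from h import *
go([-.14,.75,.4])
E
```

```text
t 31.8 q [ 1.6    1.276  0.213 -0.008  2.252  0.015] p [-0.1237  0.8415  0.1735] F [-0.   0.6 -2.1] open 0.272 
tool [[-1.0, -0.016, -0.016], [-0.004, 0.825, -0.565], [0.022, -0.564, -0.825]]
shift mm [  14.1 -203.4 -135.7]
yaw x -179.1
```

>>> step_arm(
  commands=[
    {"gripper":1,"x":0,"y":38,"z":-32,"spin":0},
    {"gripper":1,"x":0,"y":38,"z":-32,"spin":0},
    {"gripper":1,"x":0,"y":39,"z":-31,"spin":0},
    {"gripper":1,"x":0,"y":40,"z":-30,"spin":0},
    {"gripper":1,"x":0,"y":41,"z":-28,"spin":0},
    {"gripper":1,"x":0,"y":42,"z":-27,"spin":0},
    {"gripper":1,"x":0,"y":42,"z":-26,"spin":0},
    {"gripper":1,"x":0,"y":43,"z":-25,"spin":0},
    {"gripper":1,"x":0,"y":44,"z":-23,"spin":0},
    {"gripper":1,"x":0,"y":45,"z":-22,"spin":0},
  ],
)

```text
time: 32.8
eef_pos: [-0.084, 0.9017, 0.1458]
tcp_rot: [-0.002, 0.983, -0.182, -0.004]
contact_force: [-0.9, 0.2, -2.9]
opening: 0.271
finger_force: 102.0
```

```bash
python3 - <<'E'
from h import *
go([-.14,.75,.4])
E
```

```text
t 32.8 q [ 1.552e+00  1.276e+00  2.110e-01  1.000e-03  2.022e+00 -2.300e-02] p [-0.084   0.9017  0.1458] F [-0.9  0.2 -2.9] open 0.271 
tool [[-1.0, -0.003, 0.009], [-0.006, 0.933, -0.359], [-0.008, -0.359, -0.933]]
shift mm [  58.8 -232.4 -182.4]
yaw x -179.8
```

>>> step_arm(
  commands=[
    {"gripper":1,"x":0,"y":46,"z":-20,"spin":0},
    {"gripper":1,"x":0,"y":46,"z":-19,"spin":0},
    {"gripper":1,"x":0,"y":46,"z":-18,"spin":0},
    {"gripper":1,"x":0,"y":47,"z":-16,"spin":0},
    {"gripper":1,"x":0,"y":47,"z":-15,"spin":0},
    {"gripper":1,"x":0,"y":48,"z":-13,"spin":0},
    {"gripper":1,"x":0,"y":48,"z":-12,"spin":0},
    {"gripper":1,"x":0,"y":48,"z":-11,"spin":0},
    {"gripper":1,"x":0,"y":49,"z":-9,"spin":0},
    {"gripper":1,"x":0,"y":49,"z":-8,"spin":0},
  ],
)

```text
time: 33.8
eef_pos: [-0.0574, 0.9753, 0.1]
tcp_rot: [-0.0, 0.998, -0.054, -0.013]
contact_force: [0.2, -0.1, -2.2]
opening: 0.271
finger_force: 102.0
```

```bash
python3 - <<'E'
from h import *
go([-.14,.75,.4]);c,W,h,M=wr();held(c,h,M)
E
```

```text
t 33.8 q [ 1.52   1.306  0.211  0.022  1.734 -0.048] p [-0.0574  0.9753  0.1   ] F [ 0.2 -0.1 -2.2] open 0.271 
tool [[-1.0, 0.001, 0.027], [-0.001, 0.994, -0.108], [-0.027, -0.108, -0.994]]
shift mm [  90.3 -256.1 -271.7]
yaw x 179.9
held k [-1.16000e-02 -5.38000e-02  1.41846e+01] ((-3.6119384765625, 3.146721839904785), (35.53514862060547, 143.76150512695312), 89.60502624511719) z world [0.038 0.054 0.998] tilt 3.8
```

>>> step_arm(
  commands=[
    {"gripper":1,"x":-42,"y":-16,"z":-16,"spin":0},
    {"gripper":1,"x":-42,"y":-16,"z":-20,"spin":0},
    {"gripper":1,"x":-42,"y":-16,"z":-20,"spin":0},
    {"gripper":1,"x":-42,"y":-16,"z":-20,"spin":0},
    {"gripper":1,"x":-42,"y":-16,"z":-20,"spin":0},
    {"gripper":1,"x":-42,"y":-16,"z":-20,"spin":0},
    {"gripper":1,"x":-42,"y":-16,"z":-20,"spin":0},
    {"gripper":1,"x":-42,"y":-16,"z":-20,"spin":0},
    {"gripper":1,"x":-42,"y":-16,"z":-20,"spin":0},
    {"gripper":1,"x":-42,"y":-16,"z":-20,"spin":0},
  ],
)

```text
time: 34.85
eef_pos: [0.3692, 0.8357, 0.3031]
tcp_rot: [-0.0, 0.998, -0.054, -0.013]
contact_force: [-0.1, 0.5, -2.3]
opening: 0.271
finger_force: 102.0
```

>>> step_arm(
  commands=[
    {"gripper":1,"x":-42,"y":-10,"z":0,"spin":0},
    {"gripper":1,"x":-42,"y":-10,"z":0,"spin":0},
    {"gripper":1,"x":-28,"y":41,"z":-4,"spin":0},
    {"gripper":1,"x":-28,"y":41,"z":-4,"spin":0},
    {"gripper":1,"x":-28,"y":41,"z":-4,"spin":0},
    {"gripper":1,"x":-28,"y":41,"z":-4,"spin":0},
    {"gripper":1,"x":-28,"y":41,"z":-4,"spin":0},
    {"gripper":1,"x":0,"y":0,"z":0,"spin":0},
    {"gripper":1,"x":0,"y":0,"z":0,"spin":0},
    {"gripper":1,"x":0,"y":0,"z":0,"spin":0},
  ],
)

```text
time: 35.85
eef_pos: [0.4935, 0.8482, 0.2474]
tcp_rot: [-0.001, 1.0, 0.002, 0.019]
contact_force: [-0.1, 0.5, -2.9]
opening: 0.272
finger_force: 102.0
```

```bash
python3 - <<'E'
from h import *
go([.57,.162,.2],180-13.5);c,W,h,M=wr();held(c,h,M)
E
```

```text
t 35.85 q [ 0.949  1.156  0.21  -0.029  1.75  -0.63 ] p [0.4935 0.8482 0.2474] F [-0.1  0.5 -2.9] open 0.272 
tool [[-0.999, -0.002, -0.038], [-0.002, 1.0, 0.004], [0.038, 0.004, -0.999]]
shift mm [ -73.1 -686.5   47.6]
yaw x -179.9
spin 13.6
held k [-9.90000e-03 -5.01000e-02  1.42139e+01] ((-3.5832290649414062, 4.230035781860352), (36.01921463012695, 144.85459899902344), 88.26634979248047) z world [-0.028 -0.054  0.998] tilt 3.5
```

>>> step_arm(
  commands=[
    {"gripper":1,"x":-5,"y":-49,"z":0,"spin":0},
    {"gripper":1,"x":-5,"y":-49,"z":0,"spin":0},
    {"gripper":1,"x":-5,"y":-49,"z":0,"spin":0},
    {"gripper":1,"x":-5,"y":-49,"z":0,"spin":0},
    {"gripper":1,"x":-5,"y":-49,"z":0,"spin":0},
    {"gripper":1,"x":-5,"y":-49,"z":0,"spin":0},
    {"gripper":1,"x":-5,"y":-49,"z":0,"spin":0},
    {"gripper":1,"x":-5,"y":-49,"z":0,"spin":0},
    {"gripper":1,"x":-5,"y":-49,"z":0,"spin":0},
    {"gripper":1,"x":-5,"y":-49,"z":0,"spin":0},
  ],
)

```text
time: 36.9
eef_pos: [0.5453, 0.3861, 0.2502]
tcp_rot: [-0.001, 1.0, 0.002, 0.02]
contact_force: [0.8, -0.1, -2.3]
opening: 0.271
finger_force: 102.1
```

>>> step_arm(
  commands=[
    {"gripper":1,"x":-5,"y":-49,"z":0,"spin":0},
    {"gripper":1,"x":-5,"y":-49,"z":0,"spin":0},
    {"gripper":1,"x":-5,"y":-49,"z":0,"spin":0},
    {"gripper":1,"x":-5,"y":-46,"z":0,"spin":0},
    {"gripper":1,"x":0,"y":0,"z":40,"spin":6.8},
    {"gripper":1,"x":0,"y":0,"z":40,"spin":6.8},
    {"gripper":1,"x":0,"y":0,"z":20,"spin":0},
    {"gripper":1,"x":0,"y":0,"z":10,"spin":0},
    {"gripper":1,"x":0,"y":0,"z":0,"spin":0},
    {"gripper":1,"x":0,"y":0,"z":0,"spin":0},
  ],
)

```text
time: 37.9
eef_pos: [0.5712, 0.1956, 0.1408]
tcp_rot: [0.117, 0.993, 0.004, 0.02]
contact_force: [0.3, -0.3, -3.1]
opening: 0.272
finger_force: 102.0
```

```bash
python3 - <<'E'
from h import *
s=get_state();M=R.from_quat(s['tcp_rot']).as_matrix()
go(np.array([.5747,.162,.030])-M@OFF,180-13.5)
c,W,h,Mm=wr();held(c,h,Mm)
c=read_camera('top');W=cloud(c);h=cv2.cvtColor(c['color'],cv2.COLOR_RGB2HSV).astype(int)
m=((h[...,0]<8)|(h[...,0]>172))&(h[...,1]>170);m[:,:235]=0;m[:,300:]=0;m[:120]=0;m[230:]=0;P=W[m];print(len(P),cv2.minAreaRect((P[:,:2]*1000).astype(np.float32)) if len(P) else '')
E
```

```text
t 37.9 q [ 0.163  0.177  1.844 -0.004  1.079 -1.171] p [0.5712 0.1956 0.1408] F [ 0.3 -0.3 -3.1] open 0.272 
tool [[-0.972, 0.233, -0.039], [0.232, 0.973, 0.013], [0.041, 0.004, -0.999]]
shift mm [ -1.9 -35.8  85.3]
yaw x 166.5
spin 0.0
held k [-1.0300e-02 -5.0800e-02  1.4037e+01] ((-3.4283065795898438, 5.175479888916016), (36.657203674316406, 145.19448852539062), 87.7215347290039) z world [-0.044 -0.055  0.997] tilt 4.1
17 ((636.9091796875, 168.64431762695312), (22.858991622924805, 8.135087013244629), 9.568046569824219)
```

>>> step_arm(
  commands=[
    {"gripper":1,"x":-1,"y":-18,"z":0,"spin":0},
    {"gripper":1,"x":-1,"y":-18,"z":20,"spin":0},
    {"gripper":1,"x":0,"y":0,"z":30,"spin":0},
    {"gripper":1,"x":0,"y":0,"z":20,"spin":0},
    {"gripper":1,"x":0,"y":0,"z":15,"spin":0},
    {"gripper":1,"x":0,"y":0,"z":5,"spin":0},
    {"gripper":1,"x":0,"y":0,"z":3,"spin":0},
    {"gripper":1,"x":0,"y":0,"z":2,"spin":0},
    {"gripper":1,"x":0,"y":0,"z":0,"spin":0},
    {"gripper":1,"x":0,"y":0,"z":0,"spin":0},
  ],
)

```text
time: 39.0
eef_pos: [0.5678, 0.1601, 0.0442]
tcp_rot: [0.117, 0.993, 0.004, 0.019]
contact_force: [0.2, -0.1, -2.5]
opening: 0.271
finger_force: 102.0
```

```bash
python3 - <<'E'
from h import *
s=get_state();M=R.from_quat(s['tcp_rot']).as_matrix()
go(np.array([.5747,.162,.0155])-M@OFF,180-13.5)
E
```

```text
t 39.0 q [ 1.030e-01  2.760e-01  1.926e+00 -1.000e-03  9.000e-01 -1.232e+00] p [0.5678 0.1601 0.0442] F [ 0.2 -0.1 -2.5] open 0.271 
tool [[-0.972, 0.233, -0.038], [0.233, 0.972, 0.012], [0.039, 0.003, -0.999]]
shift mm [-0.2  0.6  3.6]
yaw x 166.5
spin 0.0
```

>>> step_arm(
  commands=[
    {"gripper":1,"x":0,"y":0,"z":1,"spin":0},
    {"gripper":1,"x":0,"y":0,"z":1,"spin":0},
    {"gripper":1,"x":0,"y":0,"z":1,"spin":0},
    {"gripper":1,"x":0,"y":0,"z":0.5,"spin":0},
    {"gripper":1,"x":0,"y":0,"z":0.5,"spin":0},
    {"gripper":1,"x":0,"y":0,"z":0.5,"spin":0},
    {"gripper":1,"x":0,"y":0,"z":0,"spin":0},
    {"gripper":1,"x":0,"y":0,"z":0,"spin":0},
    {"gripper":1,"x":0,"y":0,"z":0,"spin":0},
    {"gripper":1,"x":0,"y":0,"z":0,"spin":0},
  ],
)

```text
time: 40.0
eef_pos: [0.5674, 0.1599, 0.039]
tcp_rot: [0.117, 0.993, 0.004, 0.019]
contact_force: [0.6, -0.3, -0.5]
opening: 0.264
finger_force: 102.3
```

>>> step_arm(
  commands=[
    {"gripper":1,"x":0,"y":0,"z":0.5,"spin":0},
    {"gripper":1,"x":0,"y":0,"z":0.5,"spin":0},
    {"gripper":1,"x":0,"y":0,"z":0,"spin":0},
    {"gripper":0.2,"x":0,"y":0,"z":0,"spin":0},
    {"gripper":0,"x":0,"y":0,"z":0,"spin":0},
    {"gripper":-0.2,"x":0,"y":0,"z":0,"spin":0},
    {"gripper":-0.6,"x":0,"y":0,"z":0,"spin":0},
    {"gripper":-1,"x":0,"y":0,"z":0,"spin":0},
    {"gripper":-1,"x":0,"y":0,"z":0,"spin":0},
    {"gripper":-1,"x":0,"y":0,"z":0,"spin":0},
  ],
  force=20,
)

```text
time: 41.0
eef_pos: [0.5673, 0.16, 0.0378]
tcp_rot: [0.117, 0.993, 0.004, 0.019]
contact_force: [-0.5, 0.2, 0.2]
opening: 1.001
finger_force: 0.0
```

>>> step_arm(
  commands=[
    {"gripper":-1,"x":0,"y":0,"z":0,"spin":0},
    {"gripper":-1,"x":0,"y":0,"z":-5,"spin":0},
    {"gripper":-1,"x":0,"y":0,"z":-15,"spin":0},
    {"gripper":-1,"x":0,"y":0,"z":-25,"spin":0},
    {"gripper":-1,"x":0,"y":0,"z":-40,"spin":0},
    {"gripper":-1,"x":0,"y":0,"z":-45,"spin":0},
    {"gripper":-1,"x":0,"y":0,"z":-45,"spin":0},
    {"gripper":-1,"x":0,"y":0,"z":-40,"spin":0},
    {"gripper":-1,"x":0,"y":0,"z":-10,"spin":0},
    {"gripper":-1,"x":0,"y":0,"z":0,"spin":0},
  ],
)

```text
time: 42.0
eef_pos: [0.56, 0.1595, 0.2666]
tcp_rot: [0.117, 0.993, 0.004, 0.022]
contact_force: [0.1, -0.8, 0.1]
opening: 1.0
finger_force: 0.0
```

```bash
python3 - <<'E'
from h import *
go([.57,.16,.2])
c,W,h,M=wr('w9.png')
near=(abs(W[...,0]-.573)<.13)&(abs(W[...,1]-.162)<.1)&(np.arange(400)[:,None]<232)
for n,m in(('bar',near&(W[...,2]>.05)&(W[...,2]<.085)),('red',near&((h[...,0]<8)|(h[...,0]>172))&(h[...,1]>150)),('cork',near&(W[...,2]>.007)&(W[...,2]<.08))):
    P=W[m];print(n,len(P),cv2.minAreaRect((P[:,:2]*1000).astype(np.float32)),np.median(P[:,2]))
E
```

```text
t 42.0 q [ 1.040e-01  1.900e-02  1.779e+00 -1.000e-03  1.300e+00 -1.232e+00] p [0.56   0.1595 0.2666] F [ 0.1 -0.8  0.1] open 1.0 
tool [[-0.972, 0.233, -0.042], [0.233, 0.972, 0.014], [0.045, 0.004, -0.999]]
shift mm [-6.7  1.9 67. ]
yaw x 166.5
bar 1443 ((574.013671875, 161.6927490234375), (25.875362396240234, 97.96953582763672), 76.14228820800781) 0.06541582528643164
red 970 ((574.7562866210938, 161.70909118652344), (36.14411163330078, 147.9520721435547), 76.21344757080078) 0.02263520475785788
cork 9867 ((573.18505859375, 163.00592041015625), (109.99154663085938, 202.06405639648438), 76.0601806640625) 0.011195784856399993
```

View pics/w9.png

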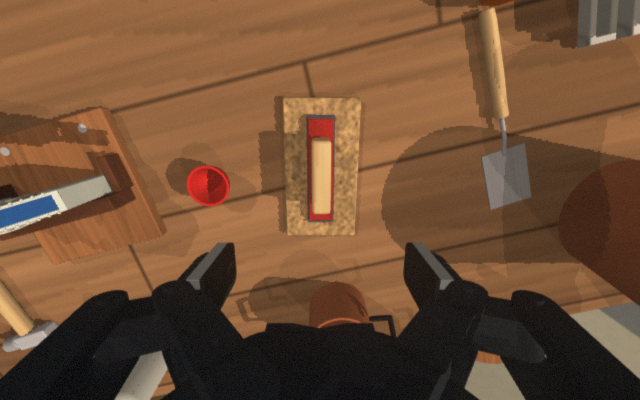

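The wrist view shows the file lying flat in the middle of the cork at (320,168). The bowl at (208,186) and the jig are in place, and the gripper is clear.

```bash
python3 -c "
from plant import *
print(sign_off())"
```

```text
the job is handed in; nothing more can be done
None
```

The job is handed in: three forward strokes on the blue-marked shoulder at roughly 4–6 N, lifted clear on each return, then the file laid flat on the middle of the cork rest and released at 42 s. The plaque read as unmoved on its backstop after the strokes, and the file was held within about 1.5° of the slope. The moves offer no tilt command, so I tilted the tool by pushing the arm against its reach limits; the elbow joint (joint 3) read 2.485 rad against a stated 2.48 in the first reach test.

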